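# Set the warming tray and hold the surface thermometer on its measuring ring

## Robot

A 7-joint arm with a two-finger parallel gripper is mounted at the origin on a cart in front of the work surface, level with it; the furniture and walls round the work are solid. World frame = base frame: x ahead of the robot, y to its left, z up, the work surface at z = 0. Lengths are in m, angles in rad, forces in N, time in s.
With the tool pointing down it reaches from about 0.425 to 0.925 m from the base axis. Payload 6.8 kg.
Tool frame: the origin (TCP) lies between the finger pads; the fingertips stand r.tip_extent ahead of it and the grasp point (between the pads) lies 5 mm behind it (r.tip_extent is the distance from the TCP to the fingertips, in m); y points along the fingers, x is the direction in which the jaws open and shut, and the axes are right-handed (so a half turn about y gives the same grasp; the last joint's range is limited). The gripper opens to 85 mm and grips with 20 to 120 N. Pads are 22 mm wide; open, the fingers measure 114 mm over their backs; the gripper's body (76 mm by 85 mm) begins 54 mm behind the grasp point. The pads swing forward as they close: fully open they stand 13 mm farther back than shut.
Start: joints at [-1.389, 0.477, 0.022, 1.555, -0.011, 1.109, -0.083], TCP at [0.193, 0.647, 0.245] pointing down, gripper open.
Joint ranges: [-2.96, 2.96], [-0.34, 2.1], [-1.41, 1.46], [0.24, 2.44], [-1.37, 4.51], [0.17, 1.92], [-2.96, 2.96]. Speed limits (rad/s): [2.39, 2.39, 3.14, 3.14, 3.14, 3.14, 3.14].

## Interface

Orientations are given as a rotation vector (axis times angle).
In Python, from bench import r gives the robot as it stands.
- The arm moves only by the tool send_rows, never from a script. Its argument "plan" is a list of rows, each a list of 5 numbers: the shift along the tool's x, y, z in cm, then the turn about the tool's y in degrees, then the opening, from 0 (shut) to 1 (fully open). In form: [[dx, dy, dz, spin, grip], ...]. A call has 1 to 12 rows; each row shifts and turns the commanded pose from where the row before left it, along the tool's axes as they then stand; what a row does not reach is not made up. A row lasts 1/8 s, in which the tool goes at most 62.5 mm and 10.7 degrees, less where a joint would pass 70% of its speed; a pose out of reach is approached as far as the arm can. A call is refused whole if a number of a shift passes 6.25 or a number of a turn 10.7, either way. A call with a gripper value outside its range is refused whole. The fingers move at their own pace and stop on an object; "force" is the grip in N (left out, the last holds). Time passes only in rows, so rows that do not move let the fingers close. It gives the time, the measured TCP pose, the force and the opening at its end, in the units of the state.
- r.get_obs(): the state, without advancing time (a new reading comes with each control period).
- r.grab_frame(name): name is "scene" or "top" or "wrist"; returns a dict with "image" (420x560x3 uint8, red, green, blue), "camera_matrix" (3x3 intrinsics, pixels), "cam_to_world" (4x4, takes a point from camera to world coordinates). Camera axes: x right, y down, z forward; pixel columns grow to the right and rows downward; lengths in m; the calibration is good to about 2 mm. A picture is of the moment at which its call begins. There is no depth.
- r.hand_in(): hands the job in, once; it reports no verdict.
Trained networks look in the newest picture that a camera, given by its name, has taken for a name from the list of things; names that differ only in an ending like _2 or _b are one class to them, and where a whole thing is asked for, a point or a joint stands for the part that bears it (a point fixed in the world has none). Each returns a list of dicts, best first, with "p" (0 to 1); they miss things now and then, are a little off and sometimes report something else, mostly with a low value. They report only what shows in the picture. A call takes as long as a camera call.
- r.recognise(camera, target): "rect" ([left, top, right, bottom] in pixels, round what is visible of it).
The state is a dict: "clock": time; "joints": joint angles; "qvel": joint speeds; "tau": joint torques, N m; "tcp_pos": TCP position; "orientation": TCP orientation; "contact_force": force on the tool from outside, world axes, zero at the start; "moment": the same for the moment, N m; "grip_width": finger opening in m.
Only numpy, scipy, OpenCV 4.12 (cv2) and the standard library are available. Lean on these libraries where they do the work, as an engineer would, in place of code of your own. Each camera call takes 0.05 s, during which the arm holds its last target.

## Task

Slide the warming tray's thermostat grip along to the long mark, then draw the surface thermometer out of its slanting holder and stand it upright on the small measuring ring engraved in the hot plate, with its foot inside the ring and pressed down lightly so that the sprung foot goes about half-way in (never hard). Finish while still holding it there like that, grip closed: the thermometer is not put down or let go; leave the cup on the tray and the other bar things where they stand.

Things in the scene. Friction and masses are not known exactly. Their poses are not given: they have to be found in the camera images.
- tray: Fixed warming tray, 300 (y) x 170 (x) x 46 mm high: black base, steel hot plate behind, aluminium control strip in front, wire handles at the ends. Origin: centre of its underside; x to its back, y to its left. Plate top z = 46 mm, x = -34 to 82; two cup circles, 86 mm across, at x = 24, y = +-72. Strip top z = 37 mm, x = -84 to -38. Thermostat slot along y at x = -68, y = 60 to -60.
- thermostat (a joint): The thermostat grip's place along its slot, in m: 0 at the left end (+y of the tray), growing to the right (-y of the tray) to 0.12; 0.08 is at the long mark. Sliding takes about 1.5 N; it stays where it is left.
- thermostat_top (a point): Centre of the top of the thermostat grip, a small black block, 14 x 14 mm, that stands 20 mm above the control strip (foot 16 x 20 mm, 5 mm high), so its top is 57 mm above the work surface. Axes like the tray's.
- tray_long_mark (a point): Middle of the long mark (14 x 3 mm) on the control strip, behind the slot, 37 mm above the work surface: the fifth from the left of seven ticks 20 mm apart, twice as long and thick as the others. The grip is set when it stands in line with it (same y in the tray's frame, y = -20 mm).
- ring_center (a point): Centre of the measuring ring, a circle 29 mm across with a dot in the middle, engraved flat in the hot plate, 46 mm above the work surface; it lies in the left or the right cup circle, the white cup stands in the other one.
- holder: Fixed holder of the thermometer: dark round base, 92 mm across and 13 mm high, with a steel tube (37 mm outside, 27 mm inside, 92 mm long) slanting 0.35 rad (20 degrees) from upright towards the holder's -x side. Origin: centre of its underside; z up. The tube's rim centre is at x = -12, z = 104 mm.
- probe: Surface thermometer, loose, about 90 g, 150 mm long. Origin: face of its sprung foot (when out), z along its axis to the handle's top. Foot 12 mm, stem 9 mm in diameter; black round handle 25 mm in diameter with a 40 mm guard disc at z = 80 to 86 mm; bare grip z = 86 to 150 mm. It stands foot down in the holder's slanting tube, guard on the rim, and comes out along the tube, about 80 mm.
- probe_foot (a joint): How far the foot is pressed into the stem, in m: 0 out, 0.010 fully in. Spring: about 1 N when it starts to go in, 2.5 N half-way, 4 N at the stop.
- foot_face (a point): Centre of the foot's lower face, on the thermometer's axis; moves with the foot.
- white_cup: Empty white cup, loose, 59 mm across and 69 mm high, on the hot plate in the cup circle without measuring ring. Origin: centre of its underside. To be left alone.
- tumbler: Water tumbler, loose, 64 mm across, 84 mm high, at the back of the counter; origin under its centre. To be left alone.
- jigger: Metal jigger, loose, 43 mm across, 76 mm high, left of the holder; origin under its centre. To be left alone.
- order_pad: Order pad, loose, 88 x 117 x 10 mm, on the counter left of the holder; origin under its centre. To be left alone.

How it is judged:
On the way, in this order (a step that is already met when the one before it is completed fails the run):
1. the thermostat grip stands at the long mark (value of joint thermostat between 0.074 and 0.086 m and contact force between the fingers and tray below 0.3 N), for 0.2 s.
2. the thermometer is out of its holder, in the fingers (z of foot_face in the frame of holder above 0.105 m and contact force between the fingers and probe above 1 N), for 0.1 s.
At the end, for the whole second after the job is handed in: Thermostat grip within 6 mm of the long mark. Thermometer held in the fingers (over 2 N) and still, upright within 7 degrees, its foot on the plate within 8.5 mm of the ring's centre, pressed in 2 to 8 mm of its 10 mm, with 1 to 5 N on the plate (value of joint thermostat between 0.074 and 0.086 m and horizontal distance between foot_face and ring_center below 0.0085 m and angle between probe's own z axis and vertical below 0.12 rad and value of joint probe_foot between 0.002 and 0.008 m and contact force between probe and tray between 1 and 5 N and contact force between the fingers and probe above 2 N and linear speed of probe below 0.02 m/s); the arm keeps its last pose, push and grip.
It fails at once if the thermometer is pressed hard on the tray (over 12 N) (contact force between probe and tray above 12 N).
It fails at once if the cup on the tray is moved more than 20 mm or tipped (distance of white_cup from where it was at the start of the episode above 0.02 m or angle between white_cup's own z axis and vertical above 0.4 rad).
It fails at once if another bar thing is moved more than 30 mm (distance of any of tumbler, jigger, order_pad from where it was at the start of the episode above 0.03 m).
It also fails if it takes over 48 s, if anything falls off the work surface, if the arm or the gripper's body presses on something with over 40 N, if the wrist force passes 120 N, or if a joint passes its speed limit or range.

## Working session

There is one attempt and no reset: what is moved stays moved. The work goes in short steps, Python scripts to look and compute and a tool call to move; the robot and the scene stay as the last step left them, time stands still between calls to the robot, and variables do not carry over. Pictures are saved under pics/ and viewed, and the job is handed in when it is done.

Besides the shell and the picture viewer there is one more tool, called after "Call:" as name(argument=value, ...) on one line, values as JSON. send_rows: Moves the arm, as the interface text tells. Its arguments: {"type":"object","properties":{"plan":{"type":"array","items":{"type":"array","items":{"type":"number"}}},"force":{"type":"number"}},"required":["plan"]}

```bash
ls -la; mkdir -p pics; python3 - <<'E'
from bench import r
import cv2
print(r.get_obs(), r.tip_extent)
for n in ["scene","top","wrist"]:
    f=r.grab_frame(n); cv2.imwrite(f"pics/{n}0.png",f["image"][:,:,::-1]); print(n,f["camera_matrix"].tolist(),f["cam_to_world"].round(4).tolist())
    for t in ["thermostat_top","ring_center","holder","probe","white_cup","tray","tray_long_mark","tumbler","jigger","order_pad"]:
        try: print(t,[(d["p"],d["rect"]) for d in r.recognise(n,t)][:3])
        except Exception as e: print(t,e)
E
```

```text
total 12
drwxr-xr-x  3 agent agent 4096 Dec  6 06:37 .
drwxr-xr-x 23 root  root  4096 Dec  6 06:37 ..
drwxr-xr-x  2 agent agent 4096 Dec  6 06:37 pics
{'clock': 0.0, 'joints': array([-1.38912558,  0.47781698,  0.02234013,  1.55647137, -0.01148849,
        1.10931295, -0.08308245]), 'qvel': array([-1.06386391e-03, -5.85143096e-04, -1.47689848e-03,  1.48682711e-03,
        1.48336073e-03,  9.43162704e-04, -4.05588759e-05]), 'tau': array([-2.50274597e-04, -5.96466029e+01,  1.60785299e+00, -2.81186289e+01,
        1.25294714e-02,  9.53489682e-03, -5.30194214e-06]), 'tcp_pos': array([0.19272033, 0.64629573, 0.24430599]), 'orientation': array([-1.33371579, -0.99217587,  0.99452343]), 'contact_force': array([-0.45066875, -0.37470735, -0.800108  ]), 'moment': array([-0.02635694, -0.04660757,  0.03092559]), 'grip_width': 0.08518080990657985} 0.014
scene [[495.97893489429134, 0.0, 274.3043428476936], [0.0, 495.97893489429134, 212.84144017581716], [0.0, 0.0, 1.0]] [[0.7592, -0.3698, 0.5356, -0.0846], [-0.6508, -0.4204, 0.6322, -0.5278], [-0.0086, -0.8285, -0.5599, 0.697], [0.0, 0.0, 0.0, 1.0]]

[... 876 characters left out ...]
98.8, 390.9, 230.4])]
tray [(0.71, [273.7, 193.4, 413.2, 266.9])]
tray_long_mark []
tumbler [(0.56, [249.6, 145.9, 272.0, 178.5])]
jigger [(0.87, [147.7, 196.8, 171.6, 217.8]), (0.7, [366.7, 203.0, 392.9, 230.1])]
order_pad [(0.65, [127.2, 223.3, 173.6, 273.2])]
wrist [[302.27509933706443, 0.0, 281.44666883975174], [0.0, 302.27509933706443, 205.5799079783849], [0.0, 0.0, 1.0]] [[0.2839, 0.9116, 0.2974, 0.1172], [0.9589, -0.27, -0.0876, 0.6694], [0.0005, 0.31, -0.9507, 0.3732], [0.0, 0.0, 0.0, 1.0]]
thermostat_top []
ring_center []
holder []
probe []
white_cup []
tray []
tray_long_mark [(0.38, [213.3, 324.8, 277.5, 372.5])]
tumbler []
jigger []
order_pad [(0.77, [212.3, 323.3, 274.3, 373.7])]
```

View pictures.

View pics/scene0.png

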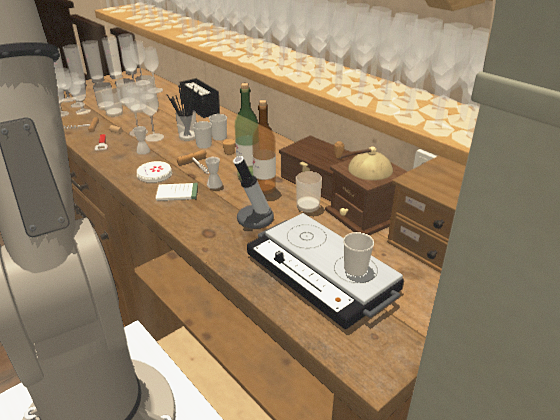

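View pics/top0.png

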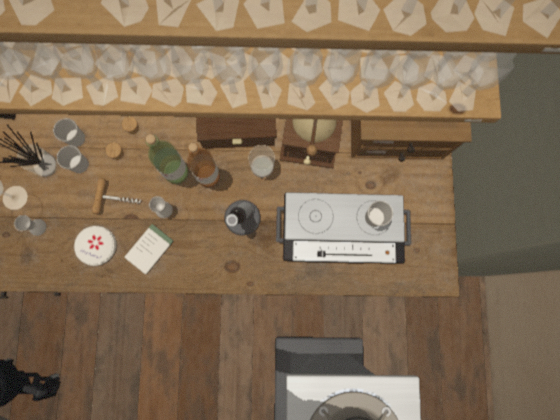

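```bash
cat > h.py <<'E'
import numpy as np, cv2
from bench import r
from scipy.spatial.transform import Rotation as R
def ray(f,uv):
    K=f["camera_matrix"];T=f["cam_to_world"]
    d=T[:3,:3]@np.linalg.solve(K,[uv[0],uv[1],1.]); return T[:3,3],d/np.linalg.norm(d)
def onz(f,uv,z):
    o,d=ray(f,uv); return o+d*(z-o[2])/d[2]
def tri(rs):
    A=np.zeros((3,3));b=np.zeros(3)
    for o,d in rs:
        P=np.eye(3)-np.outer(d,d);A+=P;b+=P@o
    x=np.linalg.solve(A,b)
    return x,[np.linalg.norm((np.eye(3)-np.outer(d,d))@(x-o)) for o,d in rs]
def proj(f,p):
    T=f["cam_to_world"];c=T[:3,:3].T@(np.asarray(p)-T[:3,3]);u=f["camera_matrix"]@c;return u[:2]/u[2]
def crop(f,box,s,name):
    x0,y0,x1,y1=box;im=f["image"][y0:y1,x0:x1,::-1];cv2.imwrite(name,cv2.resize(im,None,fx=s,fy=s,interpolation=cv2.INTER_CUBIC))
E
python3 - <<'E'
from h import *
print(R.from_rotvec(r.get_obs()["orientation"]).as_matrix().round(3))
f=r.grab_frame("top"); crop(f,(220,140,420,280),4,"pics/topc.png")
f=r.grab_frame("scene"); crop(f,(220,140,420,340),3,"pics/scenec.png")
E
```

```text
[[ 0.286  0.    -0.958]
 [ 0.958  0.     0.286]
 [ 0.    -1.     0.   ]]
```

View pics/topc.png

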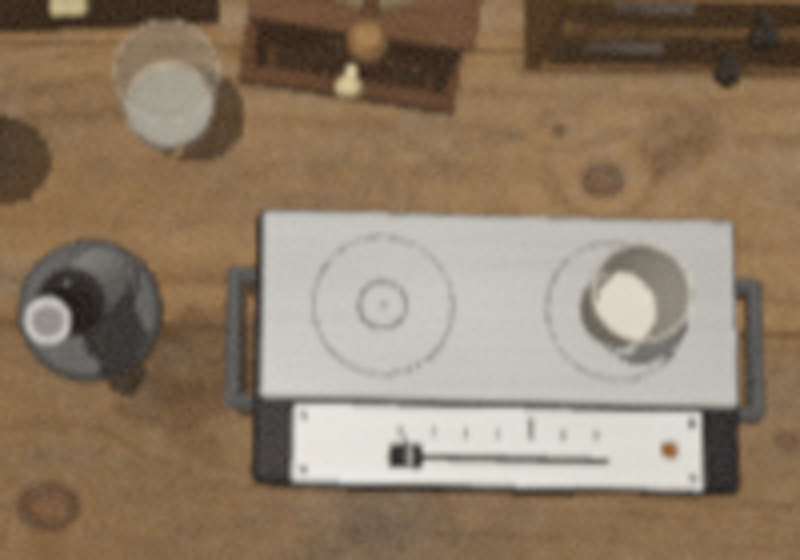

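View pics/scenec.png

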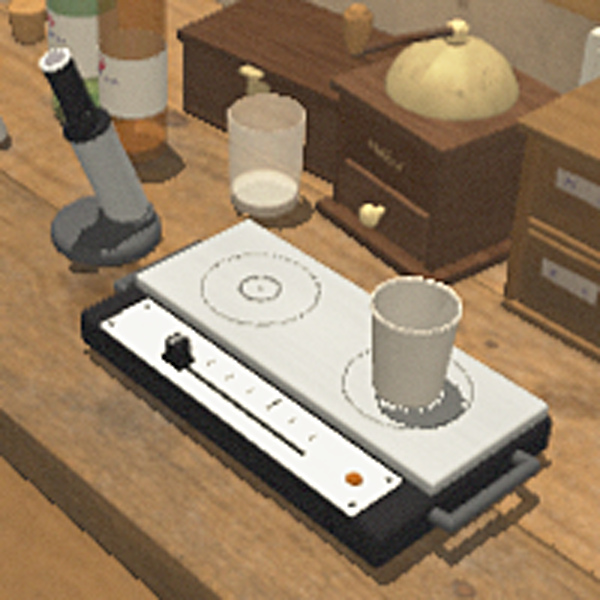

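```bash
python3 - <<'E'
from h import *
ft=r.grab_frame("top"); fs=r.grab_frame("scene")
T=lambda x,y:ray(ft,(220+x/4-.375,140+y/4-.375)); S=lambda x,y:ray(fs,(220+x/3-.33,140+y/3-.33))
pts={"ring":((383,304),(261,289)),"mark":((531,429),(276,405)),"plateBL":((262,211),(250,221)),"plateBR":((733,221),(549,405)),"plateFR":((738,407),(433,485)),"probetop":((48,320),(54,57)),
"slotL?tick1":((401,431),(192,350)),"tick7":((597,436),(313,437)),"grip":((406,450),(178,340)),"slotend":((608,461),(304,453))}
P={}
for k,(a,b) in pts.items():
    P[k],e=tri([T(*a),S(*b)]); print(k,P[k].round(4),np.round(e,4))
d=P["plateBR"]-P["plateBL"];print("yaw of -y:",np.arctan2(d[1],d[0]),np.linalg.norm(d))
E
```

```text
ring [0.5344 0.0951 0.0429] [0.0011 0.0011]
mark [0.46  0.003 0.034] [0.0015 0.0015]
plateBL [0.5931 0.1698 0.0388] [0.0017 0.0017]
plateBR [ 0.5899 -0.123   0.0425] [0.0003 0.0003]
plateFR [ 0.474  -0.1222  0.0432] [0.0009 0.0009]
probetop [0.5005 0.29   0.1692] [0.0003 0.0003]
slotL?tick1 [0.4569 0.0835 0.0341] [0.0008 0.0008]
tick7 [ 0.4556 -0.0368  0.0354] [0.0009 0.0009]
grip [0.4435 0.0824 0.0509] [0.0004 0.0004]
slotend [ 0.4406 -0.0434  0.0351] [0.001 0.001]
yaw of -y: -1.5816290441992826 0.2927905124976997
```

Call:
send_rows(plan=[[0,0,0,-8,1],[0,0,0,-8,1],[-5.6,0,-2.5,0,1],[-5.6,0,-2.5,0,1],[-5.6,0,-2.5,0,1],[-5.6,0,-2.5,0,1],[-5.6,0,-2.5,0,1],[-5.6,0,-2.5,0,1],[-5.6,0,-2.5,0,0.5],[-5.6,0,-2.5,0,0.5],[-5.6,0,-2.5,0,0.5],[-5.6,0,-2.5,0,0.5]], force=20)

```text
clock: 3.35
tcp_pos: [0.4376, 0.0825, 0.2458]
orientation: [-1.214, -1.203, 1.2]
contact_force: [2.5, 1.5, -0.4]
grip_width: 0.0425
```

```bash
python3 - <<'E'
from h import *
o=r.get_obs();print(o["tcp_pos"],R.from_rotvec(o["orientation"]).as_matrix().round(3),o["joints"].round(3),o["grip_width"])
f=r.grab_frame("wrist"); cv2.imwrite("pics/w1.png",f["image"][:,:,::-1])
for t in ["thermostat_top","ring_center","tray_long_mark","probe","white_cup"]: print(t,[(d["p"],d["rect"]) for d in r.recognise("wrist",t)][:3])
for n,p in dict(grip=(.4425,.0835,.057),mark=(.460,.003,.037),ring=(.534,.095,.046),ptop=(.5005,.29,.169)).items(): print(n,proj(f,p))
E
```

```text
[0.43761363 0.08246056 0.2457858 ] [[ 0.01   0.001 -1.   ]
 [ 1.     0.001  0.01 ]
 [ 0.001 -1.    -0.001]] [-0.621  0.085  0.315  2.096 -0.033  0.964  1.272] 0.042500080192153046
thermostat_top [(0.84, [271.0, 174.2, 287.0, 190.6]), (0.63, [382.7, 359.4, 407.3, 393.3])]
ring_center []
tray_long_mark [(0.59, [93.2, 162.8, 369.7, 301.4]), (0.54, [278.3, 248.0, 291.2, 259.8])]
probe [(0.57, [458.8, 254.8, 557.6, 310.4])]
white_cup [(0.91, [120.1, 241.9, 195.0, 308.3])]
grip [282.19261328 188.30248712]
mark [213.03013073 199.03395738]
ring [292.23151745 259.05256304]
ptop [545.12870618 293.78864327]
```

View pics/w1.png

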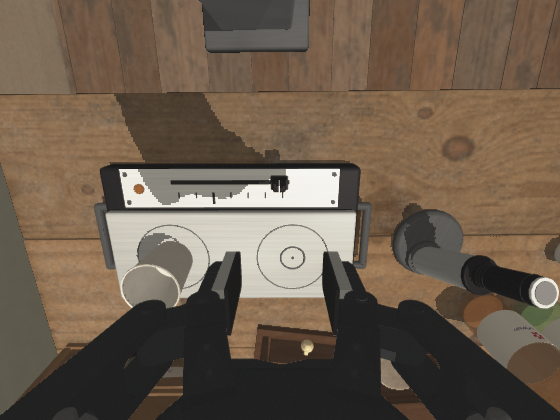

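```bash
python3 - <<'E'
from h import *
f=r.grab_frame("wrist"); crop(f,(160,150,360,270),4,"pics/w1c.png")
f2=r.grab_frame("top")
print(f["cam_to_world"][:3,3])
for n,uv,z in [("grip",(279,183.5),.057),("mark",(213,197.5),.037),("ring",(292,257.5),.046)]: print(n,onz(f,uv,z))
E
```

```text
[0.35762832 0.08575563 0.37319215]
grip [0.43577621 0.0828882  0.057     ]
mark [0.45682856 0.00602281 0.037     ]
ring [0.53030579 0.0975816  0.046     ]
```

View pics/w1c.png

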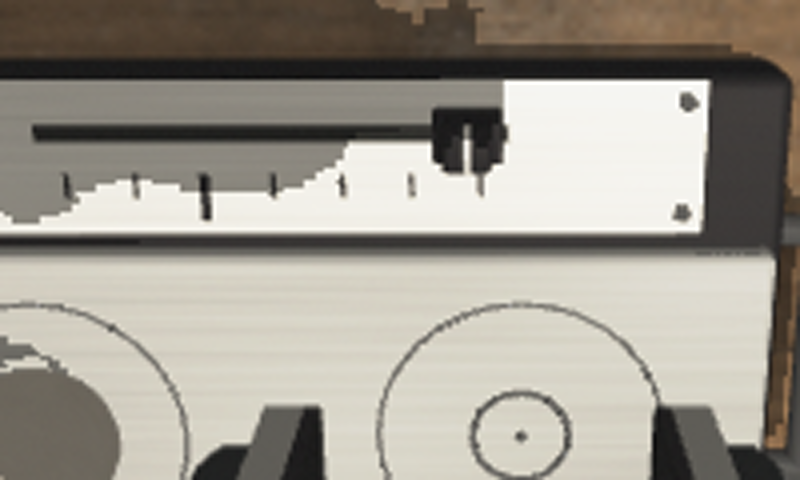

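```bash
python3 - <<'E'
from h import *
o=r.get_obs();print(o["clock"],o["tcp_pos"])
f=r.grab_frame("wrist"); crop(f,(160,150,360,270),4,"pics/w2c.png")
print(f["cam_to_world"][:3,3],r.get_obs()["tcp_pos"])
u=lambda a,b:(160+a/4-.375,150+b/4-.375)
for n,uv,z in [("grip",u(470,140),.057),("mark",u(205,197),.037),("ring",u(520,436),.046),("slotend",u(33,132),.037),("tick1",u(480,185),.037),("tick7",u(67,186),.037)]: print(n,onz(f,uv,z))
E
```

```text
3.75 [0.43657882 0.0856679  0.24528386]
[0.35753368 0.08602046 0.37314727] [0.43659851 0.08557446 0.24526628]
grip [0.43688141 0.08117322 0.057     ]
mark [0.4584497  0.00377438 0.037     ]
ring [0.53163693 0.09515054 0.046     ]
slotend [ 0.43879516 -0.04376474  0.037     ]
tick1 [0.45531267 0.08362234 0.037     ]
tick7 [ 0.45488243 -0.03589097  0.037     ]
```

View pics/w2c.png

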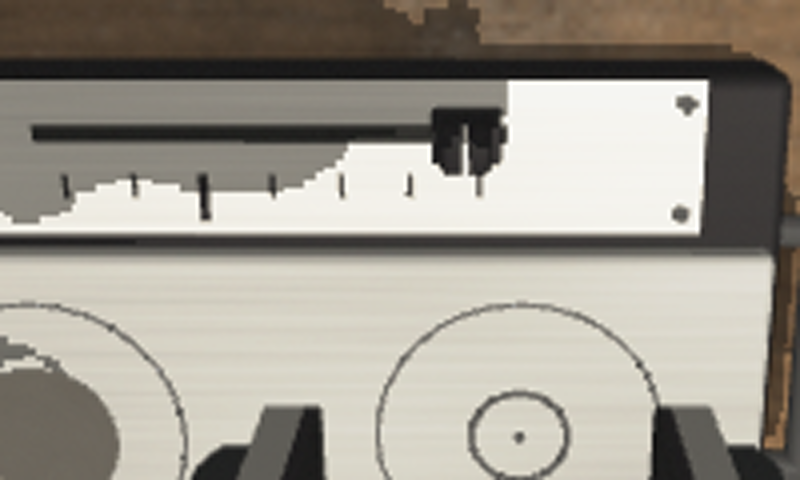

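Call:
send_rows(plan=[[-0.25,5,-0.35,0,0.5],[0,5,0,0,0.5],[0,4,0,0,0.5],[0,2,0,0,0.5],[0,0,0,0,0.5],[0,0,0,0,0.5]])

```text
clock: 4.55
tcp_pos: [0.441, 0.0824, 0.086]
orientation: [-1.214, -1.203, 1.201]
contact_force: [0.2, 0.4, -0.5]
grip_width: 0.0427
```

```bash
python3 - <<'E'
from h import *
o=r.get_obs();print(o["clock"],o["tcp_pos"],o["contact_force"])
f=r.grab_frame("wrist"); cv2.imwrite("pics/w3.png",f["image"][:,:,::-1])
f=r.grab_frame("scene"); crop(f,(220,160,400,340),3,"pics/s3.png")
E
```

```text
4.55 [0.44098034 0.08235791 0.08603276] [ 0.23951076  0.43266723 -0.51398834]
```

View pics/w3.png

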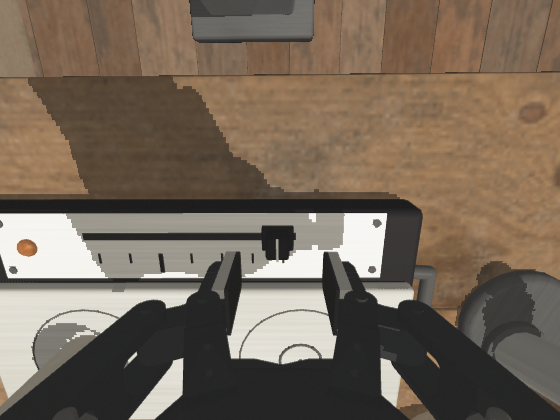

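View pics/s3.png

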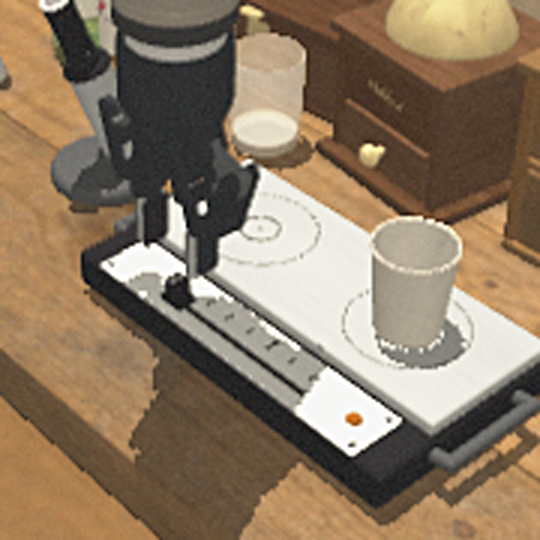

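```bash
python3 - <<'E'
from h import *
f=r.grab_frame("wrist")
o=r.get_obs()
print(o["tcp_pos"],onz(f,(278,234),.057),"mark",onz(f,(161,262.5),.037),"ring",onz(f,(301,355),.046))
p=o["tcp_pos"]
for dy in(-.021,.021):print(proj(f,p+[0,dy,-.008]),proj(f,p+[0.011,dy,-.008]),proj(f,p+[-.011,dy,-.008]))
E
```

```text
[0.44115472 0.08217274 0.08630047] [0.43036956 0.08045465 0.057     ] mark [0.45873727 0.00309803 0.037     ] ring [0.52712409 0.09529589 0.046     ]
[239.94760978 270.6426329 ] [241.02544865 289.32125773] [238.82053811 251.11081865]
[322.54073293 269.98409956] [321.81445464 288.68223788] [323.30019519 250.43163538]
```

Call:
send_rows(plan=[[0,1.5,0,0,0.5],[0,1.1,0,0,0.5],[0,0,0,0,0.5],[0,0,0,0,0.2],[0,0,0,0,0],[0,0,0,0,0],[0,0,0,0,0]], force=20)

```text
clock: 5.58
tcp_pos: [0.4405, 0.0816, 0.0595]
orientation: [-1.214, -1.202, 1.201]
contact_force: [-1.1, -1.2, 1.6]
grip_width: 0.0133
```

Call:
send_rows(plan=[[-1,0,0,0,0],[-1.5,0,0,0,0],[-1.5,0,0,0,0],[-1.5,0,0,0,0],[-1.5,0,0,0,0],[-0.9,0,0,0,0],[0,0,0,0,0],[0,0,0,0,0]])

```text
clock: 6.58
tcp_pos: [0.4398, 0.0024, 0.0594]
orientation: [-1.215, -1.201, 1.201]
contact_force: [-0.3, -1.4, 5.5]
grip_width: 0.0134
```

```bash
python3 - <<'E'
from h import *
f=r.grab_frame("wrist"); cv2.imwrite("pics/w4.png",f["image"][:,:,::-1])
f=r.grab_frame("top"); crop(f,(260,180,420,280),5,"pics/t4.png")
E
```

```text
(no output)
```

View pics/w4.png

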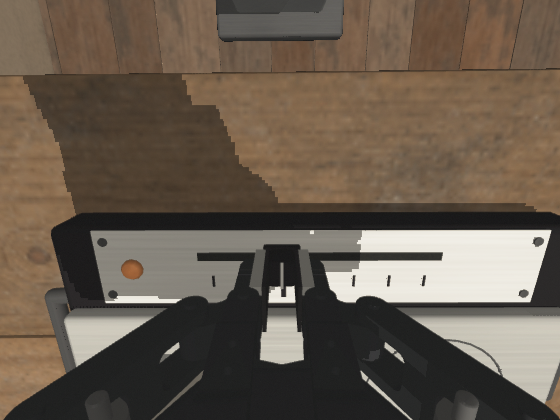

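Call:
send_rows(plan=[[0,0,0,0,0.5],[0,0,0,0,0.5],[0,0,0,0,0.5],[0,-2,0,0,0.5],[0,-5,0,0,0.5],[0,-6,0,0,0.7],[0,-4.5,0,0,0.8],[0,0,0,0,0.8]])

```text
clock: 7.68
tcp_pos: [0.4417, 0.0031, 0.2375]
orientation: [-1.218, -1.208, 1.197]
contact_force: [0.4, 0.0, -0.9]
grip_width: 0.0683
```

```bash
python3 - <<'E'
from h import *
o=r.get_obs();print(o["tcp_pos"],o["contact_force"])
f=r.grab_frame("wrist"); cv2.imwrite("pics/w5.png",f["image"][:,:,::-1])
f=r.grab_frame("top"); crop(f,(220,180,380,280),5,"pics/t5.png")
E
```

```text
[0.44166279 0.00310131 0.23747982] [ 4.27328716e-01  5.36288277e-05 -8.61388988e-01]
```

View pics/w5.png

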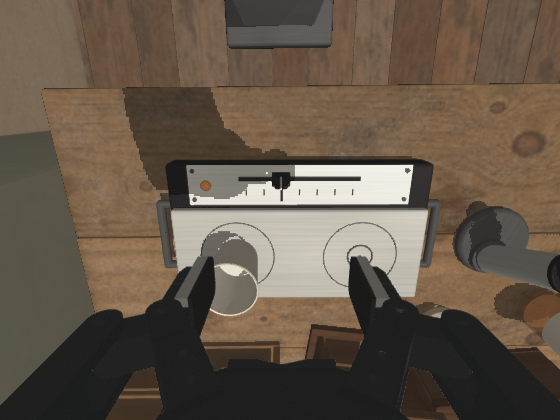

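View pics/t5.png

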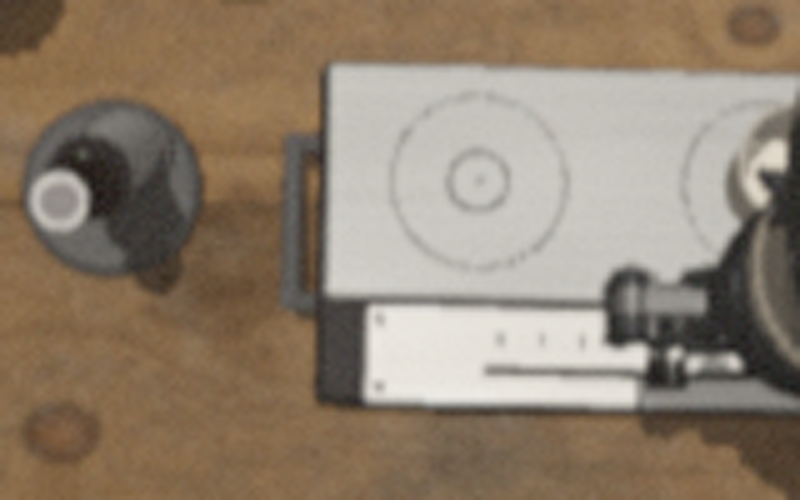

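```bash
python3 - <<'E'
from h import *
f=r.grab_frame("top")
b=onz(f,(220+113/5-.4,180+187/5-.4),.010); print("base",b)
fs=r.grab_frame("scene"); crop(fs,(220,140,300,240),6,"pics/s5.png")
p=np.array([.5005,.29,.169]); print("top-base",p[:2]-b[:2],np.linalg.norm(p[:2]-b[:2]))
fw=r.grab_frame("wrist"); print("basewrist", onz(fw,(491,239),.012))
for d in r.recognise("wrist","holder")[:2]:print(d)
E
```

```text
base [0.53248776 0.27762214 0.01      ]
top-base [-0.03198776  0.01237786] 0.034299103971360365
basewrist [0.51916313 0.26573275 0.012     ]
{'rect': [458.7, 213.5, 559.2, 296.6], 'p': 0.89}
{'rect': [155.5, 166.8, 445.2, 304.7], 'p': 0.24}
```

View pics/s5.png

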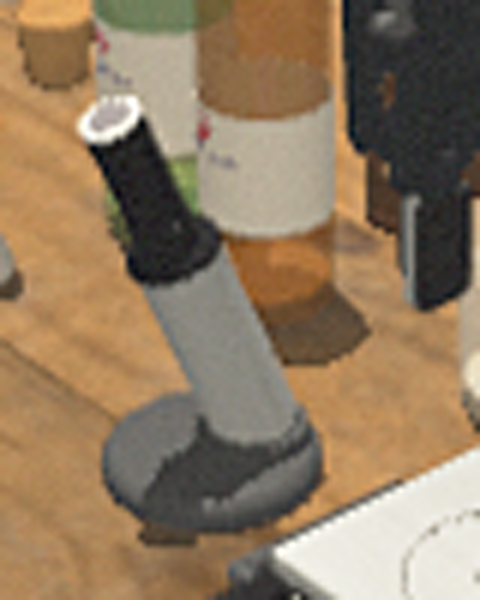

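```bash
python3 - <<'E'
from h import *
f=r.grab_frame("top"); fs=r.grab_frame("scene")
crop(fs,(180,60,330,220),4,"pics/s6.png"); crop(f,(140,120,290,240),5,"pics/t6.png")
print(onz(fs,(267,187),0))
E
```

```text
[0.64898166 0.367755   0.        ]
```

View pics/s6.png

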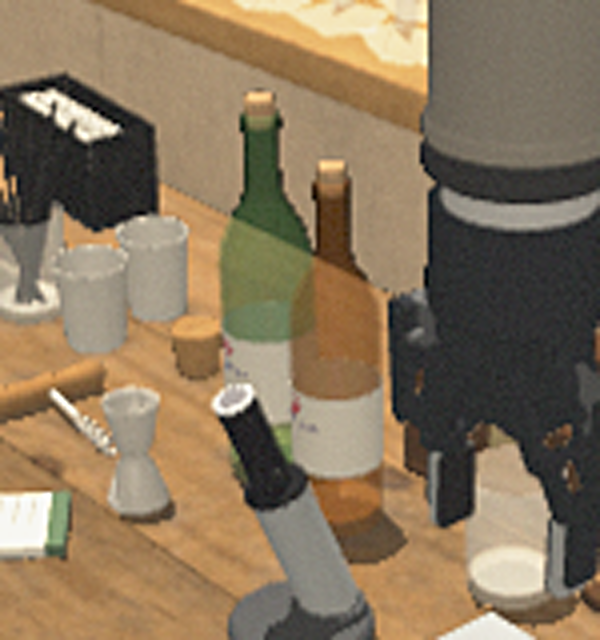

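View pics/t6.png

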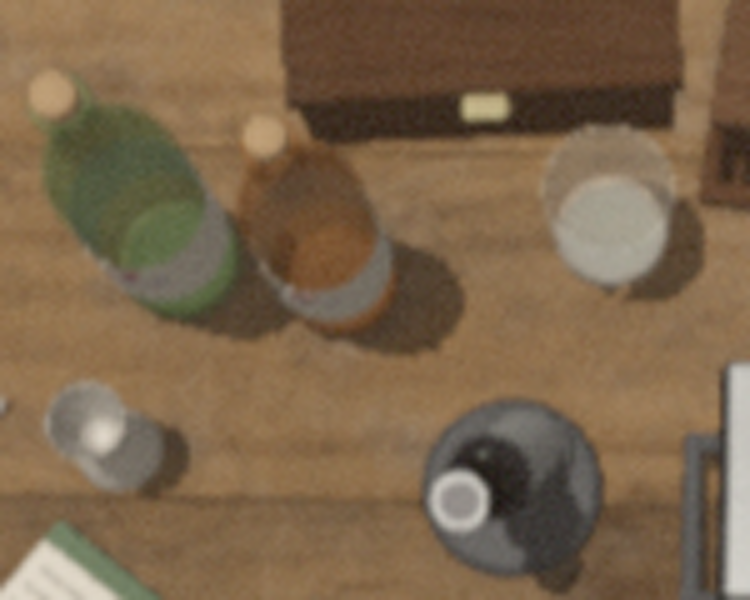

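Call:
send_rows(plan=[[0,0,0,-10,0.8],[0,0,0,-10,0.8],[0,0,0,-10,0.8],[0,0,0,-10,0.8],[0,0,0,-10,0.8],[0,0,0,-10,0.8],[0,0,0,-10,0.8]])

```text
clock: 8.95
tcp_pos: [0.4394, 0.0026, 0.2337]
orientation: [-0.362, -2.028, 2.029]
contact_force: [0.6, -0.3, 0.1]
grip_width: 0.0684
```

Call:
send_rows(plan=[[0.6,-0.2,-4.8,0,0.8],[0.6,0,-4.8,0,0.8],[0.6,0,-4.8,0,0.8],[0.6,0,-4.8,0,0.8],[0.6,0,-4.8,0,0.8],[0.6,0,-4.8,0,0.8],[0,0,0,0,0.8],[0,0,0,0,0.8]])

```text
clock: 9.95
tcp_pos: [0.507, 0.2841, 0.2354]
orientation: [-0.367, -2.023, 2.027]
contact_force: [0.3, -1.0, 0.1]
grip_width: 0.0689
```

```bash
python3 - <<'E'
from h import *
o=r.get_obs();print(o["tcp_pos"],o["contact_force"],R.from_rotvec(o["orientation"]).as_matrix().round(3),o["joints"].round(2))
f=r.grab_frame("wrist"); cv2.imwrite("pics/w7.png",f["image"][:,:,::-1])
p=np.array([.5005,.29,.169]);print(proj(f,p),proj(f,[.532,.2776,.013]))
for t in ["probe","holder"]:print([(d["p"],d["rect"]) for d in r.recognise("wrist",t)][:2])
E
```

```text
[0.50702134 0.2840609  0.23535517] [ 0.26609497 -0.95246483  0.12177027] [[-0.936 -0.001 -0.352]
 [ 0.352 -0.002 -0.936]
 [ 0.001 -1.     0.002]] [-0.7   0.33  0.11  1.8  -0.04  1.01  2.2 ]
[293.7175883  232.24582592] [259.9537726  180.14019749]
[(0.57, [242.3, 182.9, 312.4, 244.0])]
[(0.64, [222.4, 138.9, 296.6, 209.4])]
```

View pics/w7.png

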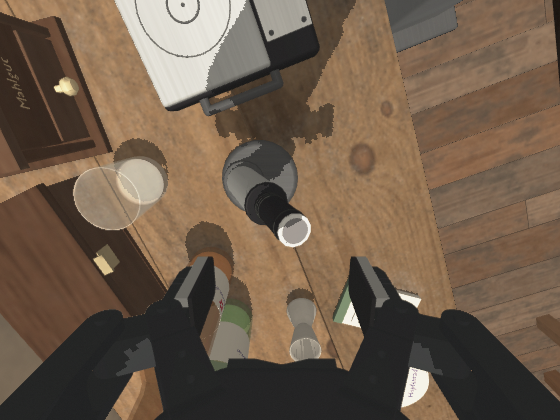

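```bash
python3 - <<'E'
from h import *
f=r.grab_frame("wrist"); crop(f,(200,120,340,260),5,"pics/w8.png")
fs=r.grab_frame("scene");ft=r.grab_frame("top")
rs=[ray(f,(294.5,230.3)),ray(fs,(238.2,159.2)),ray(ft,(231.8,220.2))]
p,e=tri(rs);print(p,e); print(tri(rs[:2])); print(tri([rs[0],rs[2]]))
print("base",onz(f,(260,177),.011))
E
```

```text
[0.5000997  0.28903935 0.16816891] [np.float64(0.0002499082811144836), np.float64(0.0012058078078027365), np.float64(0.0013115953724782455)]
(array([0.50034617, 0.28815288, 0.16881883]), [np.float64(0.00048279561461699993), np.float64(0.00048279561461703815)])
(array([0.50008955, 0.29028542, 0.16424726]), [np.float64(0.00038748883677024415), np.float64(0.00038748883677015156)])
base [0.53148272 0.27398573 0.011     ]
```

View pics/w8.png

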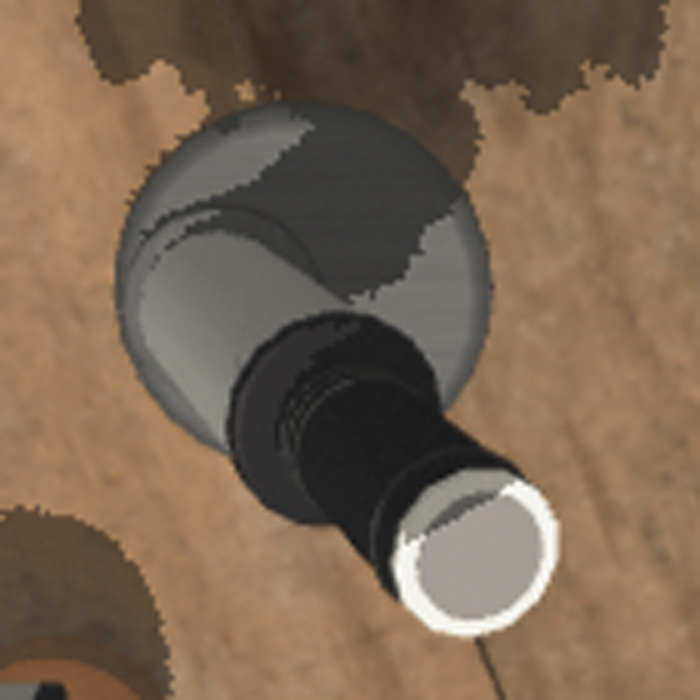

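Call:
send_rows(plan=[[-0.2,4,-0.2,0,0.8],[0,3.5,0,0,0.8],[0,2.3,0,0,0.8],[0,0,0,0,0.8],[0,0,0,0,0.8]])

```text
clock: 10.88
tcp_pos: [0.5105, 0.2863, 0.1394]
orientation: [-0.37, -2.027, 2.025]
contact_force: [-0.1, 0.5, 0.2]
grip_width: 0.0684
```

```bash
python3 - <<'E'
from h import *
o=r.get_obs();print(o["tcp_pos"],o["contact_force"])
f=r.grab_frame("wrist"); cv2.imwrite("pics/w9.png",f["image"][:,:,::-1])
f=r.grab_frame("scene"); crop(f,(200,100,300,240),4,"pics/s9.png")
E
```

```text
[0.51048763 0.28629088 0.1394319 ] [-0.12630549  0.5101252   0.17845722]
```

View pics/w9.png

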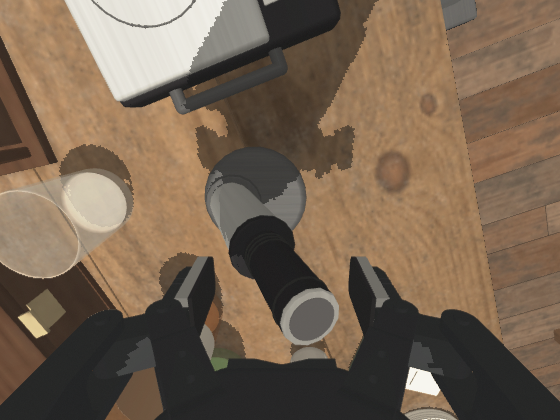

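View pics/s9.png

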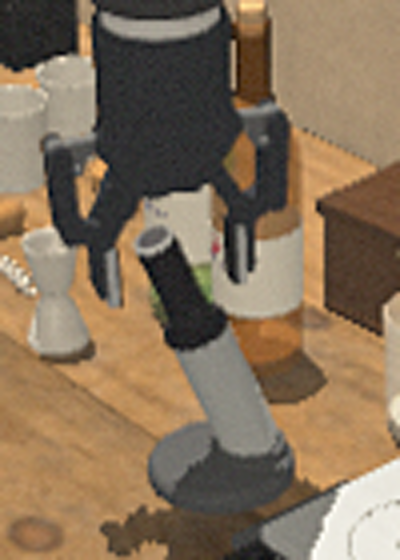

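Call:
send_rows(plan=[[0,0,0,0,0.5],[0,0,0,0,0.3],[0,0,0,0,0],[0,0,0,0,0],[0,0,0,0,0],[0,0,0,0,0]], force=20)

```text
clock: 11.72
tcp_pos: [0.5099, 0.2865, 0.1392]
orientation: [-0.368, -2.027, 2.025]
contact_force: [-3.5, -0.5, 5.7]
grip_width: 0.036
```

```bash
python3 - <<'E'
from h import *
o=r.get_obs();print(o["tcp_pos"],o["contact_force"],o["grip_width"])
f=r.grab_frame("wrist"); cv2.imwrite("pics/w10.png",f["image"][:,:,::-1])
f=r.grab_frame("scene"); crop(f,(200,100,300,240),4,"pics/s10.png")
E
```

```text
[0.50994739 0.28650307 0.13921551] [-3.5245318  -0.45505209  5.74143282] 0.036016709808877605
```

View pics/w10.png

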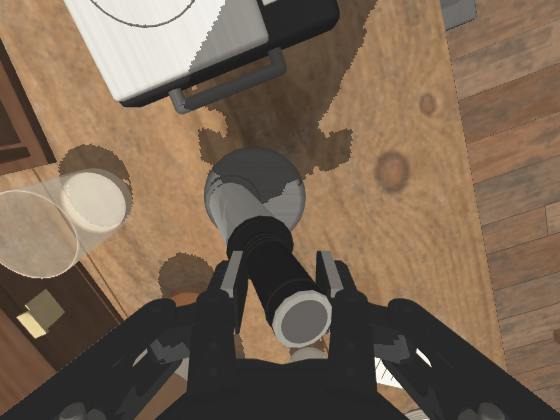

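View pics/s10.png

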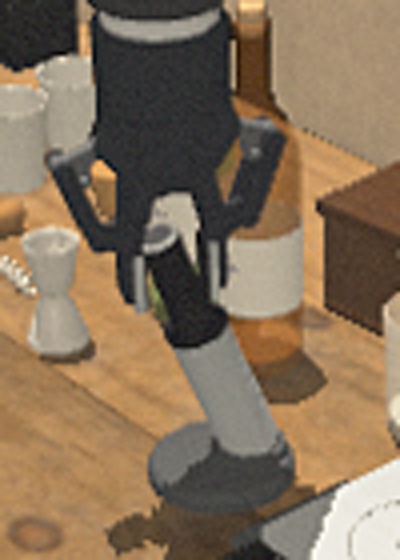

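Call:
send_rows(plan=[[0.35,-1,0,0,0],[0.35,-1,0,0,0],[0.35,-1,0,0,0],[0.35,-1,0,0,0],[0,0,0,0,0]])

```text
clock: 12.45
tcp_pos: [0.4988, 0.2911, 0.1802]
orientation: [-0.374, -2.029, 2.024]
contact_force: [2.4, -1.7, 7.4]
grip_width: 0.0323
```

```bash
python3 - <<'E'
from h import *
o=r.get_obs();print(o["tcp_pos"],o["contact_force"],o["grip_width"])
f=r.grab_frame("scene"); crop(f,(200,80,300,220),4,"pics/s11.png")
E
```

```text
[0.49884439 0.2911252  0.18019006] [ 2.41884651 -1.66909581  7.38966924] 0.03231613506299497
```

View pics/s11.png

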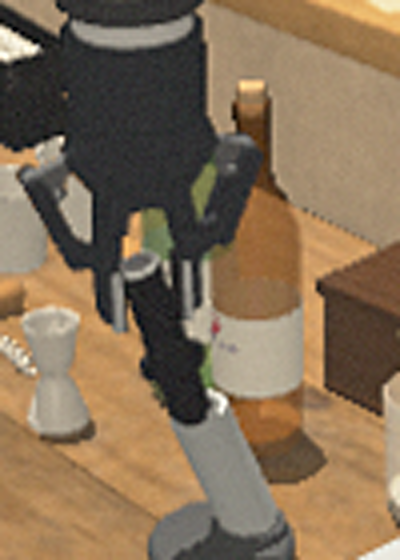

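Call:
send_rows(plan=[[0.35,-1,0,0,0],[0.35,-1,0,0,0],[0.35,-1,0,0,0],[0.35,-1,0,0,0],[0.3,-1,0,0,0],[0,0,0,0,0]])

```text
clock: 13.25
tcp_pos: [0.48, 0.2978, 0.2286]
orientation: [-0.366, -2.026, 2.025]
contact_force: [0.3, 1.4, -1.2]
grip_width: 0.0244
```

```bash
python3 - <<'E'
from h import *
o=r.get_obs();print(o["tcp_pos"],o["contact_force"],o["grip_width"])
f=r.grab_frame("scene"); crop(f,(180,60,300,210),4,"pics/s12.png")
f=r.grab_frame("wrist"); cv2.imwrite("pics/w12.png",f["image"][:,:,::-1])
E
```

```text
[0.48004002 0.29778579 0.22857387] [ 0.28191447  1.43988519 -1.173933  ] 0.024363307286414688
```

View pics/s12.png

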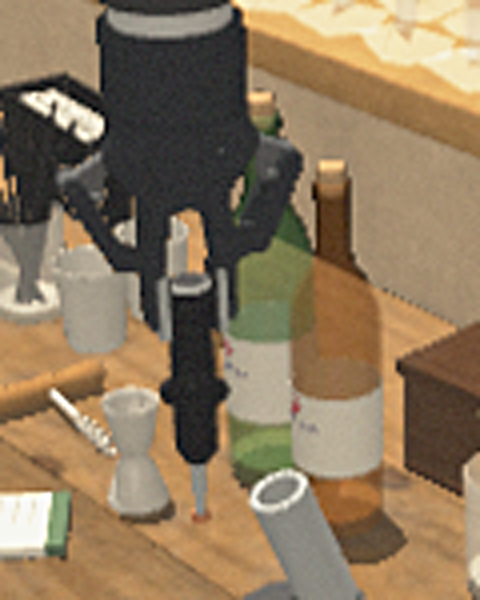

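View pics/w12.png

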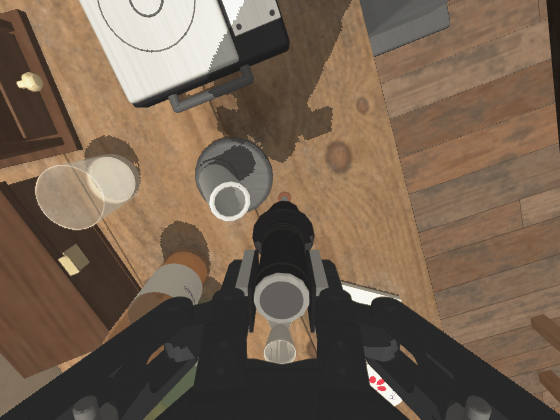

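Call:
send_rows(plan=[[0,-2,0,0,0],[0,-2,0,0,0],[0,0,0,0,0],[0,0,0,0,0]], force=40)

```text
clock: 13.85
tcp_pos: [0.4802, 0.2968, 0.2671]
orientation: [-0.367, -2.024, 2.026]
contact_force: [-0.6, -0.8, -2.0]
grip_width: 0.0236
```

```bash
python3 - <<'E'
from h import *
o=r.get_obs();print(o["tcp_pos"],o["contact_force"],o["grip_width"])
f=r.grab_frame("scene"); crop(f,(180,60,280,200),5,"pics/s13.png")
f=r.grab_frame("top"); crop(f,(160,160,260,260),5,"pics/t13.png")
f=r.grab_frame("wrist"); crop(f,(220,160,360,330),4,"pics/w13.png")
E
```

```text
[0.48020343 0.29679123 0.2671251 ] [-0.60044651 -0.75850069 -1.95090969] 0.023567757281509893
```

View pics/s13.png

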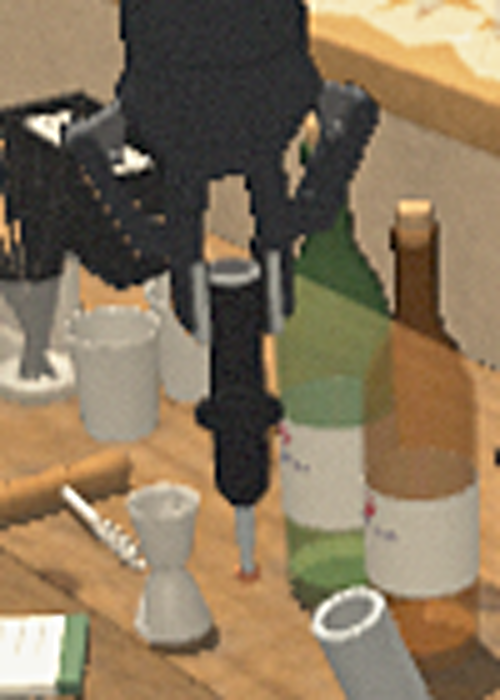

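View pics/w13.png

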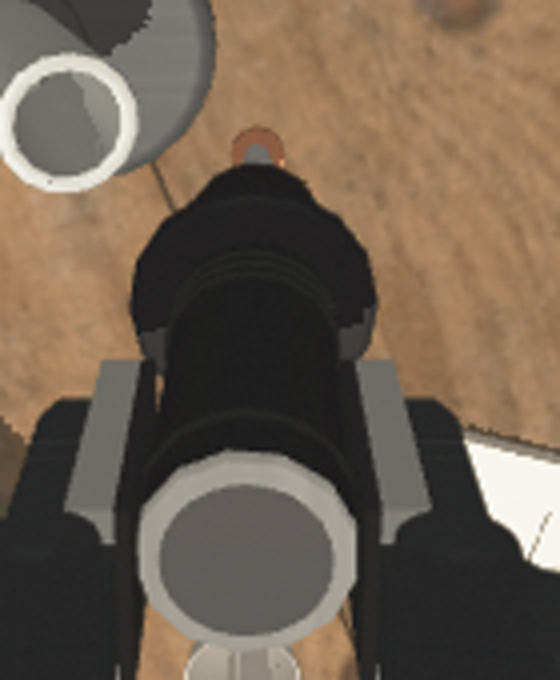

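View pics/t13.png

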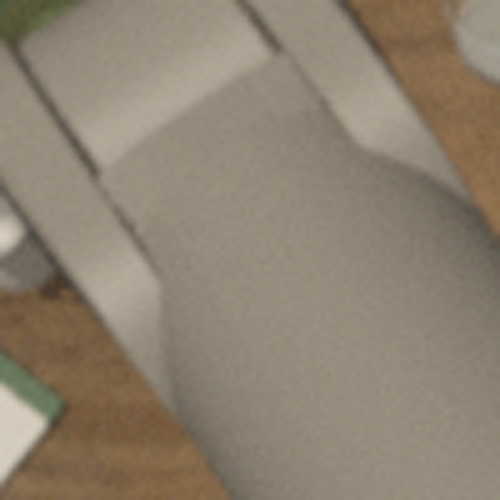

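```bash
python3 - <<'E'
from h import *
f=r.grab_frame("wrist");fs=r.grab_frame("scene")
o=r.get_obs();c=o["tcp_pos"]
t,e=tri([ray(f,(281.5,296.8)),ray(fs,(226,113.6))]);print(t,e)
b,e2=tri([ray(f,(284.2,196.8)),ray(fs,(229.3,174.8))]);print(b,e2)
d=t-b;print(np.linalg.norm(d),d/np.linalg.norm(d),"tilt deg",np.degrees(np.arccos(d[2]/np.linalg.norm(d))))
M=R.from_rotvec(o["orientation"]).as_matrix();print("tool",(M.T@(d/np.linalg.norm(d))),M.T@(b-c),M.T@(t-c))
# prediction upright, foot straight below tcp, top at various
for zf in (-.11,-.115,-.12,-.125): print(zf,proj(f,c+[0,0,zf]),proj(fs,c+[0,0,zf]),proj(f,c+[0,0,zf+.15]),proj(fs,c+[0,0,zf+.15]))
E
```

```text
[0.48069184 0.29567587 0.28189789] [np.float64(0.0003306553404501929), np.float64(0.00033065534045022054)]
[0.47756424 0.29461121 0.13398955] [np.float64(0.00045767373213413833), np.float64(0.00045767373213400703)]
0.14794523931433048 [0.02114026 0.00719631 0.99975062] tilt deg 1.2796093617775723
tool [-0.01661071 -0.99977615 -0.01310465] [0.00189334 0.13358154 0.00298216] [-0.00056414 -0.01433059  0.00104339]
-0.11 [281.55984803 208.25918164] [228.94884744 164.94736111] [282.37633322 341.75206201] [224.67919271 101.93600841]
-0.115 [281.54834286 206.37812095] [229.0802284  166.88627478] [282.31581639 331.85774134] [224.83257216 104.19957476]
-0.12 [281.53725835 204.56583597] [229.21095937 168.81559595] [282.26019944 322.76453799] [224.98513196 106.45104479]
-0.125 [281.52657183 202.81862253] [229.34104516 170.73539565] [282.20891045 314.37894105] [225.13687867 108.69051518]
```

Call:
send_rows(plan=[[0,-1,0,0,0],[-1,0,1.4,0,0],[-2,0,2.8,0,0],[-2.1,0,2.8,0,0],[-2.1,0,2.8,0,0],[-2,0,2.8,0,0],[-2,0,2.7,0,0],[-1,0,1.4,0,0],[0,0,0,0,0],[0,0,0,0,0]])

```text
clock: 15.35
tcp_pos: [0.5359, 0.0993, 0.2783]
orientation: [-0.366, -2.027, 2.026]
contact_force: [0.6, 0.6, -1.7]
grip_width: 0.0237
```

```bash
python3 - <<'E'
from h import *
o=r.get_obs();print(o["tcp_pos"],o["contact_force"],o["grip_width"])
f=r.grab_frame("scene"); crop(f,(260,120,380,270),4,"pics/s14.png")
f=r.grab_frame("wrist"); crop(f,(190,120,370,310),3,"pics/w14.png")
E
```

```text
[0.53591505 0.09928897 0.2782765 ] [ 0.56959231  0.60270795 -1.70584751] 0.02369178577488599
```

View pics/s14.png

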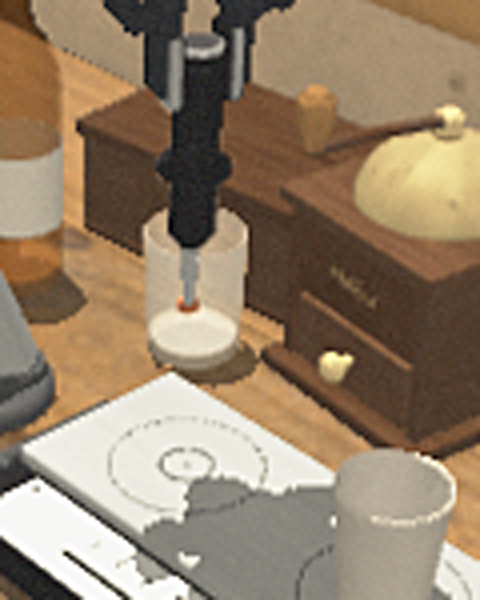

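View pics/w14.png

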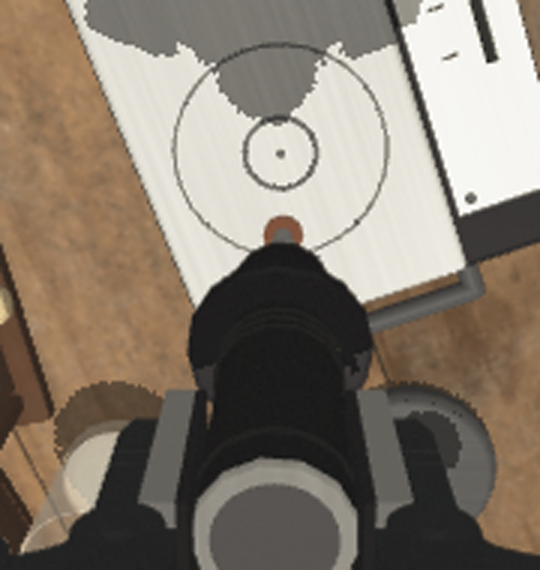

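Call:
send_rows(plan=[[-0.1,2,0.2,0,0],[0,3,0,0,0],[0,2.5,0,0,0],[0,1,0,0,0],[0,0,0,0,0],[0,0,0,0,0]])

```text
clock: 16.2
tcp_pos: [0.5372, 0.096, 0.1943]
orientation: [-0.37, -2.027, 2.025]
contact_force: [0.7, 0.3, -1.0]
grip_width: 0.0237
```

```bash
python3 - <<'E'
from h import *
o=r.get_obs();print(o["tcp_pos"],o["contact_force"],o["grip_width"])
f=r.grab_frame("scene"); crop(f,(270,160,370,270),5,"pics/s15.png")
f=r.grab_frame("wrist"); crop(f,(210,120,350,260),4,"pics/w15.png")
E
```

```text
[0.53717107 0.09600756 0.19433469] [ 0.67670055  0.26610151 -0.99328697] 0.023719991425499874
```

View pics/s15.png

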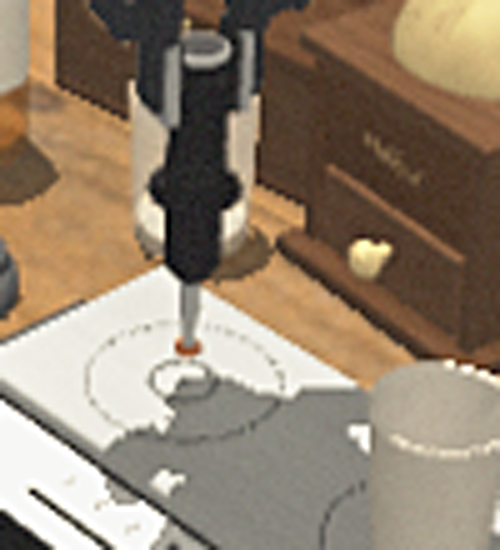

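View pics/w15.png

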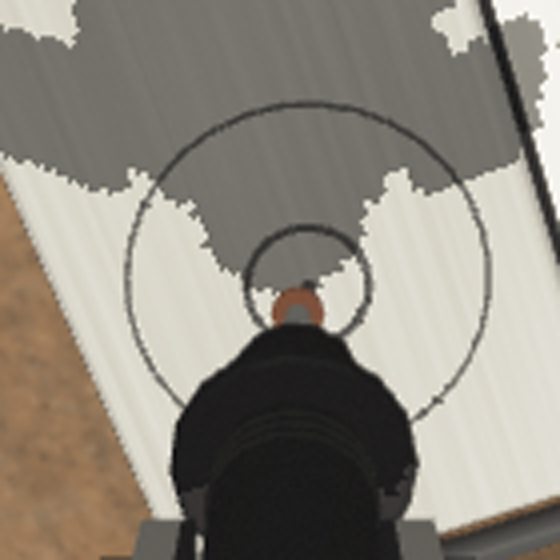

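```bash
python3 - <<'E'
from h import *
f=r.grab_frame("wrist");fs=r.grab_frame("scene")
o=r.get_obs();c=o["tcp_pos"];M=R.from_rotvec(o["orientation"]).as_matrix()
w=lambda a,b:(210+a/4-.375,120+b/4-.375); s=lambda a,b:(270+a/5-.4,160+b/5-.4)
b,e=tri([ray(f,w(297,309)),ray(fs,s(187,352))]);print("foot",b,e)
g,e=tri([ray(f,w(308,285)),ray(fs,s(181,379))]);print("ring",g,e)
print("pred foot",c+M@[.0019,.1336,.003]); print("tool delta",M.T@(g-b))
for z in(.046,): print(onz(f,w(308,285),z),onz(fs,s(181,379),z))
print("cur",c)
E
```

```text
foot [0.53509219 0.09438163 0.05959818] [np.float64(0.0002795781793448261), np.float64(0.0002795781793447437)]
ring [0.5316335  0.09357431 0.04697983] [np.float64(5.6402506668135656e-05), np.float64(5.64025066680416e-05)]
pred foot [0.53421356 0.09360558 0.06044337]
tool delta [0.0029662  0.01261352 0.00198442]
[0.53174655 0.09378705 0.046     ] [0.53253585 0.09456285 0.046     ]
cur [0.53687692 0.09567895 0.19404793]
```

Call:
send_rows(plan=[[0.3,0.5,0.2,0,0],[0,0.5,0,0,0],[0,0,0,0,0],[0,0,0,0,0]])

```text
clock: 16.9
tcp_pos: [0.533, 0.0948, 0.1832]
orientation: [-0.368, -2.025, 2.025]
contact_force: [0.3, 0.5, -0.4]
grip_width: 0.0238
```

Call:
send_rows(plan=[[0,0.2,0,0,0],[0,0,0,0,0],[0,0,0,0,0]])

```text
clock: 17.27
tcp_pos: [0.533, 0.0948, 0.1813]
orientation: [-0.368, -2.026, 2.025]
contact_force: [-0.4, -1.5, -1.3]
grip_width: 0.0236
```

Call:
send_rows(plan=[[0,0.2,0,0,0],[0,0,0,0,0],[0,0,0,0,0]])

```text
clock: 17.65
tcp_pos: [0.5331, 0.0948, 0.1794]
orientation: [-0.369, -2.026, 2.025]
contact_force: [-0.1, 0.2, 0.0]
grip_width: 0.0235
```

```bash
python3 - <<'E'
from h import *
o=r.get_obs();print(o["tcp_pos"],o["contact_force"],o["grip_width"])
f=r.grab_frame("scene"); crop(f,(270,170,350,260),6,"pics/s16.png")
f=r.grab_frame("wrist"); crop(f,(210,120,350,260),4,"pics/w16.png")
E
```

```text
[0.53310988 0.09476268 0.17942813] [-0.13034983  0.22735925  0.04486949] 0.023533014834749007
```

View pics/s16.png

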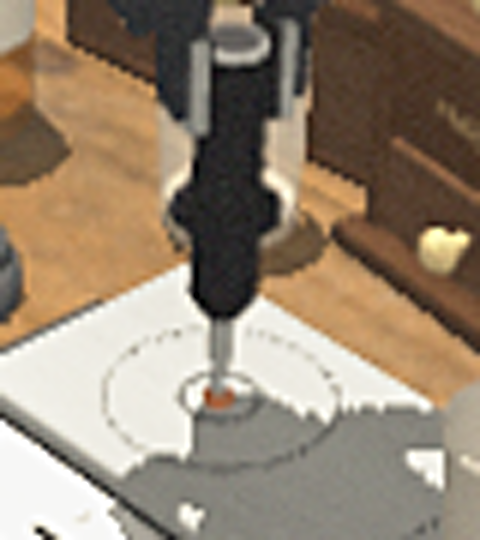

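View pics/w16.png

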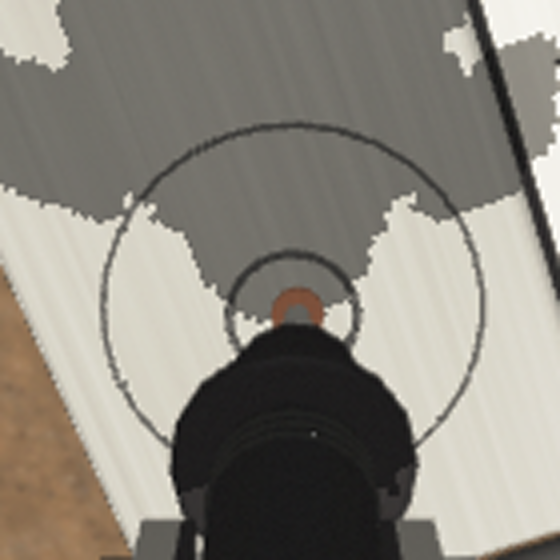

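```bash
cat > fz.py <<'E'
from h import *
a=[];p=[]
for i in range(8): r.grab_frame("top"); o=r.get_obs(); a.append(o["contact_force"]);p.append(o["tcp_pos"])
print("F",np.mean(a,0).round(2),np.std(a,0).round(2),"tcp",np.mean(p,0).round(4),o["grip_width"],o["clock"])
E
python3 fz.py
```

```text
F [ 0.12 -0.24  0.2 ] [0.46 0.57 0.24] tcp [0.5331 0.0948 0.1794] 0.02344918273823465 18.15
```

Call:
send_rows(plan=[[0,0.2,0,0,0],[0,0,0,0,0],[0,0,0,0,0]])

```text
clock: 18.52
tcp_pos: [0.533, 0.0948, 0.1773]
orientation: [-0.368, -2.026, 2.025]
contact_force: [0.5, -0.5, 0.7]
grip_width: 0.0237
```

```bash
python3 fz.py
```

```text
F [ 0.46 -0.26  0.84] [0.23 0.37 0.5 ] tcp [0.533  0.0948 0.1773] 0.023906489040013842 18.925
```

Call:
send_rows(plan=[[0,0.2,0,0,0],[0,0,0,0,0],[0,0,0,0,0]])

```text
clock: 19.3
tcp_pos: [0.533, 0.0948, 0.1753]
orientation: [-0.368, -2.026, 2.025]
contact_force: [0.1, -0.5, 1.7]
grip_width: 0.0236
```

```bash
python3 fz.py
```

```text
F [ 0.88 -0.16  1.38] [0.46 0.26 0.29] tcp [0.533  0.0948 0.1753] 0.023932013080243248 19.7
```

Call:
send_rows(plan=[[0,0.05,0,0,0],[0,0,0,0,0],[0,0,0,0,0]])

```text
clock: 20.08
tcp_pos: [0.533, 0.0948, 0.1748]
orientation: [-0.368, -2.026, 2.025]
contact_force: [-0.0, -0.1, 1.3]
grip_width: 0.0238
```

```bash
python3 fz.py; python3 - <<'E'
from h import *
f=r.grab_frame("scene"); crop(f,(250,140,390,280),4,"pics/s17.png")
f=r.grab_frame("wrist"); cv2.imwrite("pics/w17.png",f["image"][:,:,::-1])
E
```

```text
F [ 0.74 -0.09  1.42] [0.41 0.66 0.26] tcp [0.533  0.0948 0.1748] 0.023555309684066165 20.475
```

View pics/s17.png

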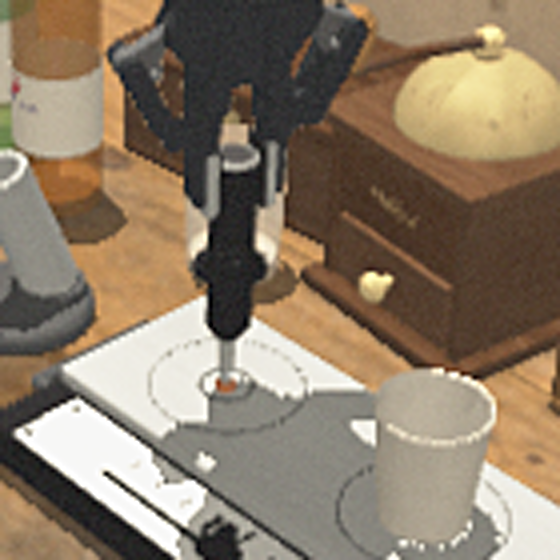

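View pics/w17.png

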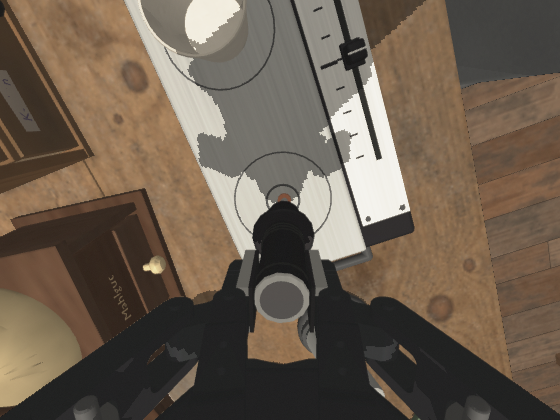

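```bash
python3 - <<'E'
from bench import r
print(r.hand_in()); o=r.get_obs(); print(o["clock"],o["tcp_pos"],o["contact_force"],o["grip_width"])
E
```

```text
the job is handed in; nothing more can be done
None
the job is handed in; nothing more can be done
```

I slid the thermostat grip to the long mark and drew the thermometer out of its holder. I handed in at about 20.5 s with it still gripped and its foot pressed on the ring. The hand-in gives no verdict, so what follows are my own last checks:

| Check | Measured | Allowed |
|---|---|---|
| Thermostat grip against the long mark | in line in the wrist view after release, within about 1 mm | 6 mm |
| Foot against the ring's centre | about 1–2 mm off in the wrist view | 8.5 mm |
| Tilt, measured while it hung free in the fingers | about 1.3° | 7° |
| Foot pressed in, from the height geometry | about 4.8 mm | 2–8 mm |
| Force on the plate, averaged | about 2.3 N | 1–5 N |
| Grip force setting | 40 N | over 2 N |

- **Slip:** the probe's top stayed at the same place in the wrist view, so it did not slip in the fingers while pressing. The force rose about 0.3 N per mm, which matches the spring.
- **Other things:** in the last pictures the cup stood in its circle. I did not measure whether the cup, tumbler, jigger or pad had shifted.
- **Disagreements:** my first x estimates of the ring from different views differed by about 3 mm. I settled this by lining the foot up with the ring close up. The force reading is noisy (about ±0.5 N), and it rests on a zero of about −0.9 N that I took from the probe's weight rather than measured well.

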